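# Find the empty dispenser bay and hold its lid open

## Robot

A 6-joint arm with a two-finger parallel gripper is mounted at the origin on the work surface. World frame = base frame: x ahead of the robot, y to its left, z up, the work surface at z = 0. Lengths are in mm, angles in rad, forces in N, time in s.
With the tool pointing down it reaches from about 325 to 925 mm from the base axis. Payload 3.1 kg.
Tool frame: the origin (TCP) lies at the very end of the fingers, on their centre line; the grasp point (between the pads) lies pinch_z behind it (pinch_z is the distance from the TCP to the grasp point, in mm); z points along the fingers, y is the line along which they close (so a half turn about z gives the same grasp; the last joint's range is limited). The gripper opens to 85 mm and grips with 20 to 120 N. Pads are 22 mm wide; open, the fingers measure 114 mm over their backs; the gripper's body (76 mm by 85 mm) begins 54 mm behind the grasp point. The pads swing forward as they close: fully open they stand 13 mm farther back than shut.
Start: joints at [1.156, 0.217, 1.613, -0, 1.311, -0.112], TCP at [186.353, 596.584, 231.3] pointing down, gripper open.
Joint ranges: [-2.75, 2.75], [-0.78, 2.1], [0.31, 2.55], [-1.13, 4.27], [0.13, 2.63], [-2.58, 2.58]. Speed limits (rad/s): [2.79, 2.79, 3.14, 3.14, 3.14, 3.14].

## Interface

Orientations are given as [roll, pitch, yaw] about the fixed x, y, z axes, in that order (R = Rz(yaw) Ry(pitch) Rx(roll)).
In Python, from station import * gives the robot as it stands.
- The arm moves only by the tool drive_tool, never from a script. Its argument "targets" is a list of rows, each a list of 5 numbers: the shift along the tool's x, y, z as a fraction of full scale, then the turn about the tool's z as a fraction of full scale, then the opening, from 0 (shut) to 1 (fully open). In form: [[tx, ty, tz, twist, gripper], ...]. A call has exactly 10 rows; each row shifts and turns the commanded pose from where the row before left it, along the tool's axes as they then stand; what a row does not reach is not made up. Full scale, the value 1, is 0.05 m for a shift and 2 pi rad for a turn. A row lasts 1/8 s, in which the tool goes at most 62.5 mm and 10.7 degrees, less where a joint would pass 70% of its speed; a pose out of reach is approached as far as the arm can. A call with a number of a shift or a turn outside -1 to 1 is refused whole. A call with a gripper value outside its range is refused whole. The fingers move at their own pace and stop on an object; "newtons" is the grip in N (left out, the last holds). Time passes only in rows, so rows that do not move let the fingers close, or fill a call up. It gives the time, the measured TCP pose, the force, the opening and the grip force at its end, in the units of the state.
- get_state(): the state, without advancing time (a new reading comes with each control period).
- capture(name): name is "scene" or "top" or "wrist"; returns a dict with "img" (384x512x3 uint8, blue, green, red), "depth" (384x512 float32, mm along the optical axis (not along the pixel's ray), 0 where there is no reading), "intrinsics" (3x3 intrinsics, pixels), "view" (4x4, takes a point from world to camera coordinates). Camera axes: x right, y down, z forward; pixel columns grow to the right and rows downward; lengths in mm; the calibration is good to about 2 mm. A picture is of the moment at which its call begins.
- hand_in(): hands the job in; it is judged then, once.
The state is a dict: "time_s": time; "joint_pos": joint angles; "qvel": joint speeds; "joint_efforts": joint torques, N m; "ee_pos": TCP position; "tcp_rot": TCP orientation; "wrist_force": force on the tool from outside, world axes, zero at the start; "moment": the same for the moment, N m; "grip_width": finger opening in mm; "gripper_force": force on a finger pad.
Only numpy, scipy, OpenCV 4.12 (cv2) and the standard library are available. Lean on these libraries where they do the work, as an engineer would, in place of code of your own. Each camera call takes 0.05 s, during which the arm holds its last target. There are 200 camera calls.

## Task

Get the kitchen's three-bay dispenser ready for a refill: gently lay the upright canister on its side in the blue cradle, without letting it drop, and let go of it. Then tap the red pins in the dispenser lids one by one until you find the loose one, pushing it all the way down to mark the empty bay; lift that lid by its black tab and finish while still holding it open at about 45 degrees, with the other two lids shut. Never lift a lid whose pin has not sunk, and leave everything else on the counter where it is.

Things in the scene. Friction and masses are not known exactly. Their poses are not given: they have to be found in the camera images.
- dispenser: Fixed aluminium box, three bays, 172 (x) x 310 (y) x 75 mm high; origin: centre of its underside, on the table. Front faces own -x (to the robot). Bays at own y = +100, 0, -100 mm, each with a steel lid 92 mm wide, top at z = 75 mm, all hinged on the line along own y at own x = +86 mm, z = 70 mm. Two bays hold a full canister, one is empty; this cannot be seen from outside.
- cradle: Fixed blue trough along own x; origin: centre of its underside, on the table. Flat floor at z = 28 mm, x = -96 to +80 mm, 50 mm wide between cheeks leaning outward (72 mm apart at their tops, z = 52 mm). Steel stop, face at x = +80 mm, 55 mm high, at the end away from the robot; the -x end is open, a canister may stick out there. A lying canister's axis is along x at z = 51 mm.
- canister_center (a point): Centre (half-way up, 75 mm above its foot) of the loose refill canister: a plain cylinder 46 mm in diameter and 150 mm long, about 0.25 kg, white with a yellow band and an orange cap end; stands upright on the table at the start. Its z axis runs along the canister from foot to orange cap.
- lid_a (a joint): Angle of the left (+y) lid of the dispenser, seen from the robot: 0 shut, grows as its front edge is lifted, up to 1.2 rad. No spring: it falls shut if let go; about 0.25 kg.
- pin_a (a joint): How far the pin in the left (+y) lid is pushed in, in m: 0 as at the start. A firm pin rests on a full canister and gives less than 2 mm however hard it is tapped; the loose one slides down 13 mm to its stop against about 2 N of friction and stays down.
- tab_a (a point): Grip point on the black tab at the front edge of the left (+y) lid: 196 mm in front of the hinge line and 3 mm above it. The tab is 16 mm wide (along the dispenser's y), 12 mm thick and sticks out 41 mm from the front; the grip point is 24 mm out from the front face. Axes as the dispenser's when shut; turns with the lid.
- pin_a_top (a point): Centre of the flat top of the red pin head (22 mm in diameter) in the middle of the left (+y) lid, 97 mm above the table and 22 mm above the lid while not pushed in.
- lid_b (a joint): Angle of the middle lid of the dispenser, seen from the robot: 0 shut, grows as its front edge is lifted, up to 1.2 rad. No spring: it falls shut if let go; about 0.25 kg.
- pin_b (a joint): How far the pin in the middle lid is pushed in, in m: 0 as at the start. A firm pin rests on a full canister and gives less than 2 mm however hard it is tapped; the loose one slides down 13 mm to its stop against about 2 N of friction and stays down.
- tab_b (a point): Grip point on the black tab at the front edge of the middle lid: 196 mm in front of the hinge line and 3 mm above it. The tab is 16 mm wide (along the dispenser's y), 12 mm thick and sticks out 41 mm from the front; the grip point is 24 mm out from the front face. Axes as the dispenser's when shut; turns with the lid.
- pin_b_top (a point): Centre of the flat top of the red pin head (22 mm in diameter) in the middle of the middle lid, 97 mm above the table and 22 mm above the lid while not pushed in.
- lid_c (a joint): Angle of the right (-y) lid of the dispenser, seen from the robot: 0 shut, grows as its front edge is lifted, up to 1.2 rad. No spring: it falls shut if let go; about 0.25 kg.
- pin_c (a joint): How far the pin in the right (-y) lid is pushed in, in m: 0 as at the start. A firm pin rests on a full canister and gives less than 2 mm however hard it is tapped; the loose one slides down 13 mm to its stop against about 2 N of friction and stays down.
- tab_c (a point): Grip point on the black tab at the front edge of the right (-y) lid: 196 mm in front of the hinge line and 3 mm above it. The tab is 16 mm wide (along the dispenser's y), 12 mm thick and sticks out 41 mm from the front; the grip point is 24 mm out from the front face. Axes as the dispenser's when shut; turns with the lid.
- pin_c_top (a point): Centre of the flat top of the red pin head (22 mm in diameter) in the middle of the right (-y) lid, 97 mm above the table and 22 mm above the lid while not pushed in.
- sauce_bottle: Bystander: red sauce bottle, 58 mm in diameter, 170 mm high; loose; origin at the centre of its underside.
- spice_jar: Bystander: amber spice jar, 56 mm in diameter, 100 mm high; loose; origin at the centre of its underside.
- ramekin: Bystander: white ramekin, 80 mm in diameter, 42 mm high; loose; origin at the centre of its underside.
- spoon: Bystander: steel spoon lying flat along its own x, about 190 mm long; loose; origin under its middle.
- mixing_bowl: Bystander: steel mixing bowl, 150 mm in diameter, 65 mm high; loose; origin at the centre of its underside.
- herb_jar: Bystander: green herb jar, 52 mm in diameter, 90 mm high; loose; origin at the centre of its underside.
- canister: The same canister; origin at the centre of its foot, z axis from foot to orange cap.

How it is judged:
By the outcome, as a careful person would: the job done as asked, in the order asked, and still so for the second after the job is handed in, while the arm keeps its last pose, push and grip.
It also fails if it takes over 72 s, if anything falls off the work surface, if the arm or the gripper's body presses on something with over 40 N, if the wrist force passes 120 N, or if a joint passes its speed limit or range.

## Working session

There is one attempt and no reset: what is moved stays moved. The work goes in short steps, Python scripts to look and compute and a tool call to move; the robot and the scene stay as the last step left them, time stands still between calls to the robot, and variables do not carry over. Pictures are saved under pics/ and viewed, at most 10 in all, crops included, and the job is handed in when it is done.

Besides the shell and the picture viewer there is one more tool, called by a JSON object that holds its "method" and its "body", one argument or row to a line. drive_tool: Moves the arm, as the interface text tells. Shift numbers are shares of 0.05 m and turn numbers shares of 2 pi rad, none past 1 either way. Its arguments: {"type":"object","properties":{"targets":{"type":"array"},"newtons":{"type":"number"}},"required":["targets"]}

```bash
ls; mkdir -p pics; python3 - <<'E'
from station import *
import cv2,pickle,numpy as np
s=get_state();print(s)
for n in("scene","top"):
    c=capture(n);pickle.dump(c,open(n+".pkl","wb"));cv2.imwrite(f"pics/{n}0.png",cv2.resize(c["img"],(800,600)));print(n,c["intrinsics"],c["view"])
E
```

```text
pics
{'time_s': 0.0, 'joint_pos': array([ 1.15576922e+00,  2.17711774e-01,  1.61491471e+00,  2.33088912e-05,
        1.31126345e+00, -1.12203781e-01]), 'qvel': array([ 0.00094956, -0.00072857,  0.00037944, -0.00251256,  0.00105117,
       -0.00061395]), 'joint_efforts': array([ 8.54175632e-04, -3.96843302e+01, -3.03853369e+01, -1.22451052e-04,
        9.56855627e-03, -2.23086232e-05]), 'ee_pos': array([186.0382415 , 595.83996744, 230.00467605]), 'tcp_rot': array([-3.13931233e+00, -2.79596346e-04,  2.83876300e+00]), 'wrist_force': array([-0.30187993, -0.50475187,  0.01648918]), 'moment': array([-0.02049256, -0.03392016,  0.03009259]), 'gripper_force': 0.0, 'grip_width': 85.06877534475353}
scene [[382.29779725   0.         251.35195642]
 [  0.         382.29779725 194.64561764]
 [  0.           0.           1.        ]] [[-2.53387551e-01  9.67316224e-01 -9.69906479e-03  1.10526039e+02]
 [ 7.84981943e-01  1.99745216e-01 -5.86434308e-01 -3.82354414e+02]
 [-5.65330079e-01 -1.56208744e-01 -8.09938720e-01  1.48517193e+03]
 [ 0.00000000e+00  0.00000000e+00  0.00000000e+00  1.00000000e+00]]
top [[360.72689646   0.         262.44079811]
 [  0.         360.72689646 193.20370186]
 [  0.           0.           1.        ]] [[ 4.24060804e-03 -9.99961204e-01  7.72064081e-03  2.07860729e+01]
 [-9.88059490e-01 -5.37899771e-03 -1.53978929e-01  5.25651932e+02]
 [ 1.54014484e-01 -6.97548814e-03 -9.88043967e-01  1.07765742e+03]
 [ 0.00000000e+00  0.00000000e+00  0.00000000e+00  1.00000000e+00]]
```

View pics/top0.png

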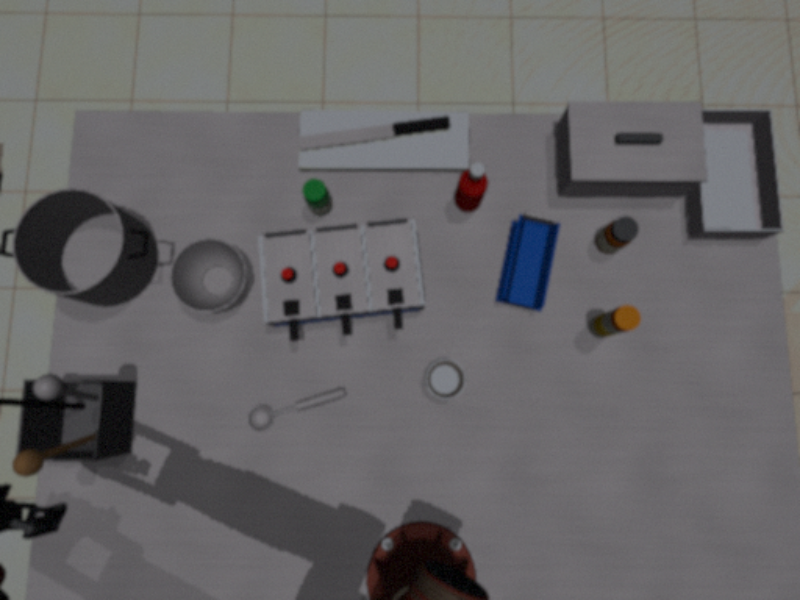

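View pics/scene0.png

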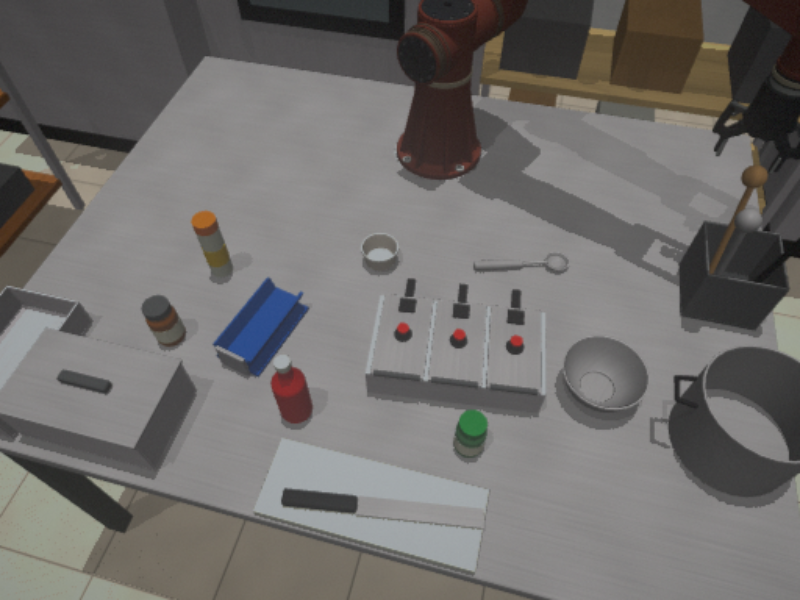

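The top view (up = +x, left = +y) shows red pins at (289,274), (340,269), (392,263), with tabs below them at (294,325), (346,322), (398,317). The blue cradle is at (528,262), with its stop at the top, and the canister's orange cap is at (627,318). The ramekin (445,379), spoon, bowl, bottle and jars are the bystanders.

```bash
cat > h.py <<'E'
import numpy as np,cv2,pickle
from scipy.spatial.transform import Rotation as R
def cloud(c):
    K,V,d=c["intrinsics"],c["view"],c["depth"]
    v,u=np.mgrid[:d.shape[0],:d.shape[1]]
    p=np.stack([(u-K[0,2])/K[0,0]*d,(v-K[1,2])/K[1,1]*d,d],-1)
    w=(p-V[:3,3])@V[:3,:3]; w[d==0]=np.nan
    return w
def hue(c,lo,hi,s=120,v=40):
    return cv2.inRange(cv2.cvtColor(c["img"],cv2.COLOR_BGR2HSV),(lo,s,v),(hi,255,255))>0
E
python3 - <<'E'
from h import *
import station; print([n for n in dir(station) if not n.startswith('__')])
for n in("top","scene"):
    c=pickle.load(open(n+".pkl","rb"));w=cloud(c);z=w[...,2]
    print(n)
    for nm,lo,hi,zl,zh in(("orange",8,22,140,160),("red",0,6,88,102),("red2",174,180,88,102),("blue",100,125,20,34),("bluetop",100,125,45,58)):
        m=hue(c,lo,hi)&(z>zl)&(z<zh)
        k,l,st,ce=cv2.connectedComponentsWithStats(m.astype(np.uint8))
        for i in range(1,k):
            if st[i,4]<8: continue
            p=w[l==i]; r=cv2.minAreaRect(p[:,:2].astype(np.float32))
            print(nm,st[i,4],np.round(ce[i]),"med",np.median(p,0).round(1),"rect",np.round(r[0],1),np.round(r[1],1),round(r[2],1))
c=pickle.load(open("top.pkl","rb"));w=cloud(c)
for u,v in((294,328),(346,325),(398,320),(528,262),(541,218),(445,379),(294,308)):
    a,b=round(u*.64),round(v*.64);print((u,v),np.nanmedian(w[b-1:b+2,a-1:a+2].reshape(-1,3),0).round(1))
E
```

```text
['MotionError', 'capture', 'get_state', 'hand_in', 'pinch_z']
top
orange 223 [401. 203.] med [ 482.8 -360.8  150.5] rect [ 482.2 -362.3] [41.9 45.5] 10.7
red 37 [250. 168.] med [592.7  61.   97. ] rect [592.7  61.1] [18.8 17.9] 0.6
red 37 [217. 171.] med [580.4 158.6  97.5] rect [582.5 158.8] [19. 18.] 1.2
red 32 [183. 175.] med [570.3 258.3  97.5] rect [569.6 257.6] [17.6 16.6] 14.8
blue 1011 [338. 168.] med [ 609.4 -217.6   28.4] rect [ 609.8 -217.5] [ 62.3 177.5] 78.1
bluetop 141 [327. 165.] med [ 613.  -177.3   51.5] rect [ 616.7 -179.5] [  9.7 174.2] 77.3
bluetop 132 [351. 170.] med [ 598.7 -250.9   50.5] rect [ 600.  -251.2] [  8.7 170.8] 77.0
scene
orange 160 [130. 141.] med [ 487.3 -361.2  150.6] rect [ 484.6 -362.3] [47.  43.3] 19.0
red 40 [258. 210.] med [597.   61.1  97.9] rect [597.6  60.9] [18.  18.1] 59.1
red 41 [294. 214.] med [586.3 160.1  97.2] rect [585.2 159.4] [18.6 19.1] 53.5
red 42 [330. 218.] med [574.5 259.3  97.5] rect [574.1 258.6] [20.  16.6] 7.7
blue 827 [166. 206.] med [ 610.6 -220.    28.6] rect [ 606.3 -217.6] [ 57.6 167. ] 75.7
bluetop 176 [155. 200.] med [ 609.6 -253.    50.2] rect [ 605.5 -251. ] [ 13.4 171.5] 76.6
bluetop 121 [175. 210.] med [ 629.3 -180.1   51.7] rect [ 621.1 -177.1] [  9.1 171.9] 77.3
(294, 328) [467.8 244.   78.9]
(346, 325) [474.4 146.5  79.6]
(398, 320) [483.7  45.6  79.6]
(528, 262) [ 609.5 -216.1   29.2]
(541, 218) [ 694.8 -239.    51.6]
(445, 379) [373.5 -48.2   5.5]
(294, 308) [507.  245.6  78.8]
```

{"method": "drive_tool", "body": {
  "targets": [
    [0,0,-0.8,0,1],
    [-0.244,-0.783,0,0,1],
    [-0.244,-0.783,0,0,1],
    [-0.244,-0.783,0,0,1],
    [-0.244,-0.783,0,0,1],
    [-0.244,-0.783,0,0,1],
    [-0.244,-0.783,0,0,1],
    [-0.58,-0.634,0,0,1],
    [-0.58,-0.634,0,0,1],
    [-0.58,-0.634,0,0,1]
  ]
}}

```text
time_s: 1.35
ee_pos: [240.8, 232.5, 270.9]
tcp_rot: [-3.141, 0.0, 2.84]
wrist_force: [-0.1, -0.8, -0.3]
grip_width: 85.8
gripper_force: 0.0
```

{"method": "drive_tool", "body": {
  "targets": [
    [-0.58,-0.634,0,0,1],
    [-0.58,-0.634,0,0,1],
    [-0.58,-0.634,0,0,1],
    [-0.58,-0.634,0,0,1],
    [-0.58,-0.634,0,0,1],
    [-0.58,-0.634,0,0,1],
    [-0.47,-0.61,0,0,1],
    [-0.47,-0.61,0,0,1],
    [-0.47,-0.61,0,0,1],
    [-0.47,-0.61,0,0,1]
  ]
}}

```text
time_s: 2.6
ee_pos: [403.5, -145.2, 270.8]
tcp_rot: [3.141, -0.001, 2.838]
wrist_force: [-0.6, 1.0, -0.6]
grip_width: 85.1
gripper_force: 0.0
```

{"method": "drive_tool", "body": {
  "targets": [
    [-0.47,-0.61,0,0,1],
    [-0.47,-0.61,0,0,1],
    [-0.47,-0.61,0,0,1],
    [-0.47,-0.61,0,0,1],
    [-0.47,-0.61,0,0,1],
    [0,0,0,-0.0121,1],
    [0,0,0,0,1],
    [0,0,0,0,1],
    [0,0,0,0,1],
    [0,0,0,0,1]
  ]
}}

```text
time_s: 3.85
ee_pos: [470.3, -324.4, 271.5]
tcp_rot: [-3.141, 0.0, 2.915]
wrist_force: [0.8, 0.4, -1.1]
grip_width: 85.7
gripper_force: 0.0
```

```bash
cat >> h.py <<'E'
def rel(s,p):
    "world target (TCP) -> shift in tool axes, full-scale units"
    Rm=R.from_euler("xyz",s["tcp_rot"]).as_matrix()
    return (Rm.T@(np.array(p)-s["ee_pos"])/50).round(3)
E
python3 - <<'E'
from h import *
from station import *
import cv2
print(pinch_z if not callable(pinch_z) else pinch_z())
s=get_state();print(s['time_s'],s['ee_pos'],s['tcp_rot'],s['joint_pos'],s['wrist_force'])
c=capture("wrist");w=cloud(c);z=w[...,2]
m=hue(c,8,22)&(z>140)&(z<160);p=w[m];print(m.sum(),cv2.minEnclosingCircle(p[:,:2].astype(np.float32)),np.median(p,0))
print(rel(s,[484,-362,s['ee_pos'][2]]))
cv2.imwrite("pics/w1.png",c["img"])
E
```

```text
18.700000000000003
3.85 [ 470.2589455  -324.35831639  271.4928919 ] [-3.14138858e+00  2.68354820e-04  2.91498555e+00] [-7.26624765e-01  7.20632840e-02  1.70014344e+00 -5.14707246e-05
  1.36905259e+00 -2.07080365e+00] [ 0.84978301  0.42800316 -1.09966021]
1912 ((483.98486328125, -364.81707763671875), 23.599227905273438) [ 482.30248642 -363.37314724  150.8735077 ]
[-0.437 -0.672  0.   ]
```

{"method": "drive_tool", "body": {
  "targets": [
    [-0.443,-0.7,0,0,1],
    [0,0,0,0,1],
    [0,0,0.8,0,1],
    [0,0,0.8,0,1],
    [0,0,0.8,0,1],
    [0,0,0.4,0,1],
    [0,0,0.4,0,1],
    [0,0,0,0,1],
    [0,0,0,0,0.6],
    [0,0,0,0,0.6]
  ],
  "newtons": 25
}}

```text
time_s: 5.15
ee_pos: [485.0, -364.7, 113.1]
tcp_rot: [-3.14, 0.003, 2.915]
wrist_force: [0.1, 0.3, 0.1]
grip_width: 52.2
gripper_force: 0.0
```

{"method": "drive_tool", "body": {
  "targets": [
    [0,0,0,0,0.4],
    [0,0,0,0,0.4],
    [0,0,0,0,0.4],
    [0,0,0,0,0.4],
    [0,0,0,0,0.4],
    [0,0,0,0,0.4],
    [0,0,0,0,0.4],
    [0,0,0,0,0.4],
    [0,0,0,0,0.4],
    [0,0,0,0,0.4]
  ]
}}

```text
time_s: 6.4
ee_pos: [485.0, -364.6, 113.0]
tcp_rot: [-3.14, 0.003, 2.915]
wrist_force: [0.4, 0.2, 6.1]
grip_width: 45.6
gripper_force: 26.6
```

{"method": "drive_tool", "body": {
  "targets": [
    [0,0,-0.3,0,0.4],
    [0,0,-0.7,0,0.4],
    [0,0,-1,0,0.4],
    [-0.446,0.578,0,0,0.4],
    [-0.446,0.578,0,0,0.4],
    [-0.446,0.578,0,0,0.4],
    [-0.446,0.578,0,0,0.4],
    [-0.446,0.578,0,0,0.4],
    [-0.446,0.578,0,0,0.4],
    [0,0,0,0,0.4]
  ]
}}

```text
time_s: 7.65
ee_pos: [654.2, -222.3, 210.2]
tcp_rot: [3.14, -0.002, 2.918]
wrist_force: [0.2, 0.2, -3.0]
grip_width: 45.4
gripper_force: 26.6
```

```bash
python3 - <<'E'
from h import *
from station import *
s=get_state();print(s['time_s'],s['ee_pos'],s['tcp_rot'],s['wrist_force'],s['gripper_force'],s['grip_width'])
o=np.array([618.5,-217.5]);u=np.array([.974,-.225]);v=np.array([.225,.974])
c=capture("scene");w=cloud(c);z=w[...,2]
m=hue(c,15,35)&(z>90)&(np.linalg.norm(w[...,:2]-s['ee_pos'][:2],axis=-1)<80);p=w[m];print(m.sum(),[( (p[:,:2]-o)@a).round(1)[[0,-1]] for a in(u,v)])
q=p; print("z",q[:,2].min(),q[:,2].max(),"own x",((q[:,:2]-o)@u).min(),((q[:,:2]-o)@u).max(),"y",((q[:,:2]-o)@v).min(),((q[:,:2]-o)@v).max())
m=hue(c,100,125)&(z>45)&(z<58);p=w[m];a=(p[:,:2]-o)
print("cheeks own y",np.percentile(a@v,[2,25,75,98]).round(1),"x",np.percentile(a@u,[1,99]).round(1))
cv2.imwrite("pics/s2.png",cv2.resize(c["img"][100:300,60:327],None,fx=3,fy=3))
E
```

```text
7.65 [ 654.17259867 -222.30691407  210.24074119] [ 3.14044489e+00 -1.76255926e-03  2.91822325e+00] [ 0.22836857  0.20577325 -3.0041714 ] 26.593631207942963 45.43670969253064
156 [array([29.3, 53.2]), array([27.1, 17.6])]
z 132.70329675925123 176.7513318014722 own x 25.34926354081603 57.28942537013193 y -3.0628896985215097 28.217323163123616
cheeks own y [-41.1 -36.3  39.2  42.2] x [-90.2  78.6]
```

View pics/s2.png

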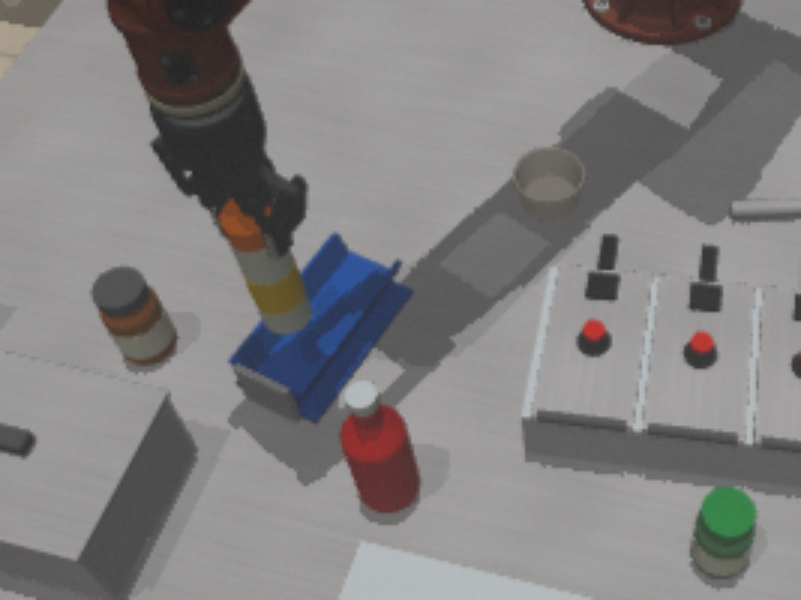

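The picture shows the canister held upright above the far half of the cradle (275,270), with the bottle and jars clear of it. I'll lower it until the foot touches.

{"method": "drive_tool", "body": {
  "targets": [
    [0,0,0,0,0.4],
    [0,0,0.4,0,0.4],
    [0,0,0.5,0,0.4],
    [0,0,0.3,0,0.4],
    [0,0,0.16,0,0.4],
    [0,0,0,0,0.4],
    [0,0,0,0,0.4],
    [0,0,0,0,0.4],
    [0,0,0,0,0.4],
    [0,0,0,0,0.4]
  ]
}}

```text
time_s: 8.95
ee_pos: [653.4, -224.9, 143.5]
tcp_rot: [-3.142, 0.0, 2.915]
wrist_force: [0.2, 0.5, -3.1]
grip_width: 45.2
gripper_force: 26.6
```

{"method": "drive_tool", "body": {
  "targets": [
    [0,0,0.04,0,0.4],
    [0,0,0,0,0.4],
    [0,0,0.04,0,0.4],
    [0,0,0,0,0.4],
    [0,0,0.02,0,0.4],
    [0,0,0,0,0.4],
    [0,0,0,0,0.4],
    [0,0,0,0,0.4],
    [0,0,0,0,0.4],
    [0,0,0,0,0.4]
  ]
}}

```text
time_s: 10.2
ee_pos: [654.2, -225.2, 141.3]
tcp_rot: [-3.141, 0.002, 2.915]
wrist_force: [-3.3, 1.3, 9.2]
grip_width: 45.5
gripper_force: 27.7
```

{"method": "drive_tool", "body": {
  "targets": [
    [0.117,0,-0.01,0,0.4],
    [0.117,0,0,0,0.4],
    [0.117,0,0,0,0.4],
    [0.117,0,0,0,0.4],
    [0.116,0,0.01,0,0.4],
    [0.116,0,0.01,0,0.4],
    [0.116,0,0.01,0,0.4],
    [0.116,0,0.012,0,0.4],
    [0,0,0,0,0.4],
    [0,0,0,0,0.4]
  ]
}}

```text
time_s: 11.45
ee_pos: [610.0, -215.2, 139.7]
tcp_rot: [-3.141, 0.006, 2.915]
wrist_force: [0.9, 0.7, 8.6]
grip_width: 45.3
gripper_force: 28.9
```

```bash
cat > look.py <<'E'
from h import *
from station import *
import sys
s=get_state();print(s['time_s'],s['ee_pos'].round(1),s['wrist_force'].round(1),s['gripper_force'],s['grip_width'])
o=np.array([618.5,-217.5]);u=np.array([.974,-.225]);v=np.array([.225,.974])
d=s['ee_pos'][:2]-o;print("tcp own",(d@u).round(1),(d@v).round(1))
c=capture("scene");w=cloud(c);z=w[...,2]
e=w[...,:2]-o;near=(abs(e@v)<60)&(e@u>-220)&(e@u<90)
for nm,m in(("yellow",hue(c,23,35,100)&near),("orange",hue(c,8,20)&near)):
    p=w[m]
    if len(p): print(nm,len(p),"own x",np.percentile((p[:,:2]-o)@u,[2,50,98]).round(1),"y",np.percentile((p[:,:2]-o)@v,[2,50,98]).round(1),"z",np.percentile(p[:,2],[2,50,98]).round(1))
cv2.imwrite(f"pics/{sys.argv[1]}.png",cv2.resize(c["img"][100:250,60:260],None,fx=4,fy=4))
E
python3 look.py s3
```

```text
11.45 [ 610.  -215.2  139.7] [0.9 0.7 8.6] 28.86739879846573 45.30301933353082
tcp own -8.8 0.3
yellow 153 own x [14.1 31.8 42.1] y [-11.5  11.8  25.3] z [ 74.7  97.6 115.8]
orange 143 own x [-112.3    3.3   14. ] y [-21.2   3.1  20.4] z [163.2 179.7 491.5]
```

View pics/s3.png

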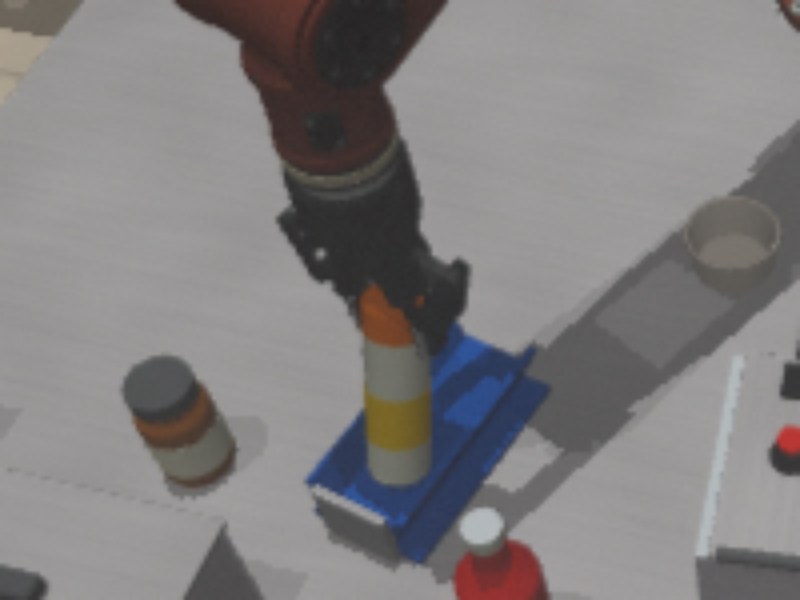

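The picture shows the canister tipping towards the robot with its foot staying put (foot at (400,470), cap at (385,310)). I'll continue along the arc.

{"method": "drive_tool", "body": {
  "targets": [
    [0.151,0,0.041,0,0.4],
    [0.151,0,0.041,0,0.4],
    [0.15,0,0.04,0,0.4],
    [0.141,0,0.066,0,0.4],
    [0.141,0,0.066,0,0.4],
    [0.14,0,0.066,0,0.4],
    [0.127,0,0.089,0,0.4],
    [0.127,0,0.089,0,0.4],
    [0.128,0,0.09,0,0.4],
    [0,0,0,0,0.4]
  ]
}}

```text
time_s: 12.75
ee_pos: [545.5, -200.2, 107.0]
tcp_rot: [-3.141, -0.002, 2.915]
wrist_force: [-2.9, 0.2, 4.2]
grip_width: 45.3
gripper_force: 28.2
```

```bash
python3 look.py s4
```

```text
12.75 [ 545.5 -200.2  107. ] [-2.9  0.2  4.2] 28.206111788749695 45.306683350237556
tcp own -75.0 0.5
yellow 224 own x [-25.6  -6.2  12.4] y [-16.4  10.2  24.7] z [ 77.5  95.8 112.9]
orange 77 own x [-157.3  -65.6  -57.4] y [-15.1   4.1  19.7] z [140.3 150.9 495.3]
```

View pics/s4.png

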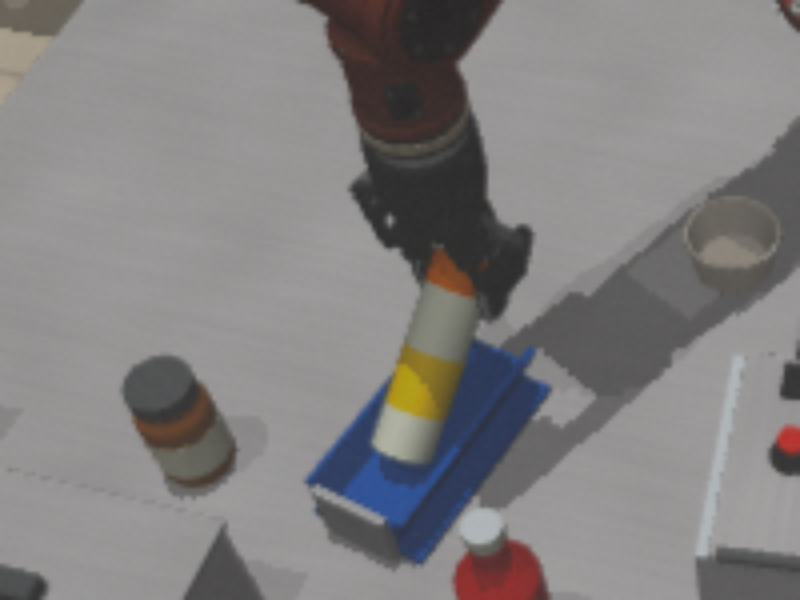

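{"method": "drive_tool", "body": {
  "targets": [
    [0.11,0,0.11,0,0.4],
    [0.11,0,0.11,0,0.4],
    [0.11,0,0.112,0,0.4],
    [0.09,0,0.127,0,0.4],
    [0.089,0,0.127,0,0.4],
    [0.089,0,0.128,0,0.4],
    [0.098,0,0.14,0,0.4],
    [0.06,0,0.14,0,0.4],
    [0.04,0,0.144,0,0.4],
    [0,0,0,0,0.4]
  ]
}}

```text
time_s: 14.05
ee_pos: [507.0, -190.9, 49.3]
tcp_rot: [3.141, -0.002, 2.915]
wrist_force: [-1.8, -0.6, 0.6]
grip_width: 45.3
gripper_force: 25.7
```

```bash
python3 look.py s5
```

```text
14.05 [ 507.  -190.9   49.3] [-1.8 -0.6  0.6] 25.650969743728638 45.30422682815702
tcp own -114.6 0.8
yellow 217 own x [-60.3 -38.7 -16.8] y [-14.8  11.   25.2] z [64.5 80.2 88. ]
orange 18 own x [-119.3 -110.8 -106.6] y [-12.   -2.1  14.8] z [ 94.   97.7 100.6]
```

{"method": "drive_tool", "body": {
  "targets": [
    [0.04,0,0.06,0,0.4],
    [0.03,0,0.06,0,0.4],
    [0.02,0,0.06,0,0.4],
    [0.01,0,0.05,0,0.4],
    [0,0,0.04,0,0.4],
    [0,0,0.03,0,0.4],
    [0,0,0.02,0,0.4],
    [0,0,0,0,0.4],
    [0,0,0,0,0.4],
    [0,0,0,0,0.4]
  ]
}}

```text
time_s: 15.35
ee_pos: [502.5, -190.0, 34.2]
tcp_rot: [3.141, -0.001, 2.915]
wrist_force: [-1.7, 0.7, 1.6]
grip_width: 45.4
gripper_force: 25.6
```

```bash
python3 look.py s6
```

```text
15.35 [ 502.5 -190.    34.2] [-1.7  0.7  1.6] 25.57517945766449 45.3913877051801
tcp own -119.1 0.6
yellow 200 own x [-65.2 -43.3 -22.3] y [-14.7  10.7  25.1] z [58.6 74.4 80.7]
orange 11 own x [-130.6 -119.5 -114.5] y [-14.9  -4.   16.1] z [75.  83.  86.6]
```

View pics/s6.png

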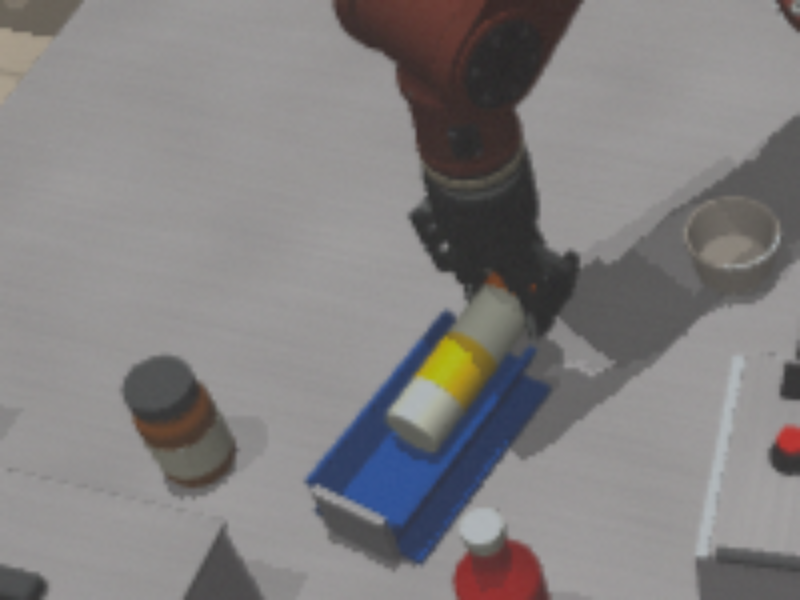

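The canister is nearly flat, but the cap end is still about 5–10 mm high. I'll lower it until the force rises.

{"method": "drive_tool", "body": {
  "targets": [
    [0,0,0.04,0,0.4],
    [0,0,0.04,0,0.4],
    [0,0,0.04,0,0.4],
    [0,0,0.02,0,0.4],
    [0,0,0,0,0.4],
    [0,0,0,0,0.4],
    [0,0,0,0,0.4],
    [0,0,0,0,0.4],
    [0,0,0,0,0.4],
    [0,0,0,0,0.4]
  ]
}}

```text
time_s: 16.65
ee_pos: [503.1, -190.2, 27.4]
tcp_rot: [3.142, 0.0, 2.915]
wrist_force: [-1.8, 1.3, 0.0]
grip_width: 45.2
gripper_force: 25.6
```

```bash
python3 look.py s7
```

```text
16.65 [ 503.1 -190.2   27.4] [-1.8  1.3  0. ] 25.55473566055298 45.23541344259262
tcp own -118.5 0.6
yellow 196 own x [-65.2 -42.6 -22.1] y [-13.8  11.5  24.8] z [54.7 71.8 77.9]
orange 8 own x [-129.2 -119.8 -115.6] y [-12.8  -6.9  16.8] z [68.5 72.4 76.6]
```

{"method": "drive_tool", "body": {
  "targets": [
    [0,0,0.03,0,0.4],
    [0,0,0,0,0.4],
    [0,0,0.03,0,0.4],
    [0,0,0,0,0.4],
    [0,0,0,0,0.4],
    [0,0,0,0,0.4],
    [0,0,0,0,0.4],
    [0,0,0,0,0.4],
    [0,0,0,0,0.4],
    [0,0,0,0,0.4]
  ]
}}

```text
time_s: 17.95
ee_pos: [503.2, -190.4, 25.2]
tcp_rot: [-3.141, -0.0, 2.915]
wrist_force: [-3.4, 1.1, 5.2]
grip_width: 45.1
gripper_force: 26.0
```

```bash
python3 look.py s8
```

```text
17.95 [ 503.2 -190.4   25.2] [-3.4  1.1  5.2] 25.97711831331253 45.06822432909607
tcp own -118.4 0.5
yellow 194 own x [-66.1 -43.6 -22.2] y [-14.3  10.7  24.9] z [55.4 71.1 76.7]
orange 8 own x [-130.4 -119.9 -116.8] y [-11.5  -5.2  19.9] z [65.3 70.7 73.7]
```

{"method": "drive_tool", "body": {
  "targets": [
    [0,0,-0.02,0,0.4],
    [0,0,0,0,0.58],
    [0,0,0,0,0.65],
    [0,0,0,0,0.8],
    [0,0,0,0,1],
    [0,0,0,0,1],
    [0,0,0,0,1],
    [0,0,-0.2,0,1],
    [0,0,-0.6,0,1],
    [0,0,-1,0,1]
  ]
}}

```text
time_s: 19.25
ee_pos: [501.4, -189.4, 115.0]
tcp_rot: [3.14, -0.004, 2.915]
wrist_force: [1.1, -0.7, -0.8]
grip_width: 85.3
gripper_force: 0.0
```

```bash
python3 look.py s9
```

```text
19.25 [ 501.4 -189.4  115. ] [ 1.1 -0.7 -0.8] 0.0 85.34190636349433
tcp own -120.4 1.1
yellow 192 own x [-65.7 -43.  -22.1] y [-14.3  10.6  24.6] z [53.6 70.7 76.6]
orange 82 own x [-198.5 -125.4 -115.2] y [-16.5  11.9  24.7] z [ 53.7  71.5 475.6]
```

View pics/s9.png

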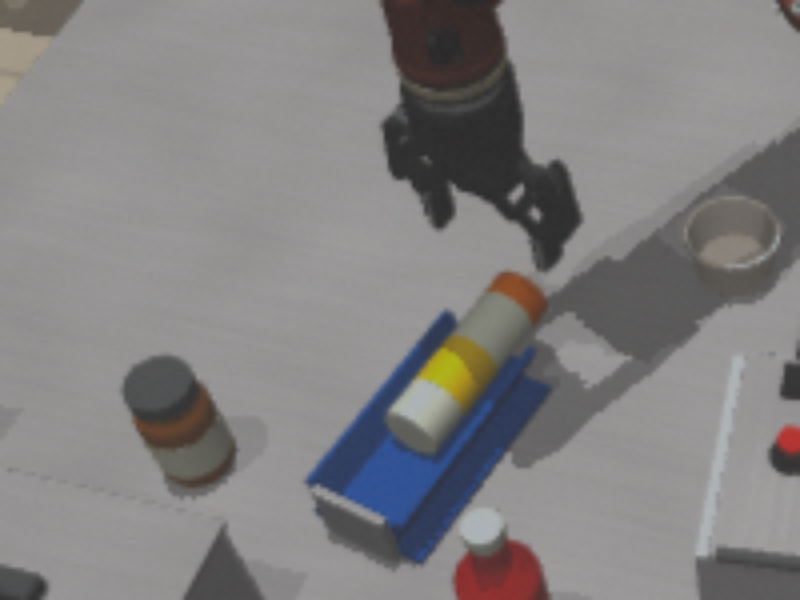

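The canister is lying in the cradle, released, with its foot at (415,435) and its cap at (520,295). Next I'll go over to the right pin.

{"method": "drive_tool", "body": {
  "targets": [
    [0,0,-1,-0.0274,0.5],
    [0,0,-0.2,-0.0274,0],
    [-0.405,0.795,0,0,0],
    [-0.405,0.795,0,0,0],
    [-0.405,0.795,0,0,0],
    [-0.405,0.795,0,0,0],
    [-0.405,0.795,0,0,0],
    [-0.405,0.795,0,0,0],
    [0,0,0,0,0],
    [0,0,0,0,0]
  ]
}}

```text
time_s: 20.55
ee_pos: [595.6, 60.7, 175.6]
tcp_rot: [-3.141, -0.0, -3.023]
wrist_force: [0.7, -0.6, -0.7]
grip_width: 0.2
gripper_force: 0.0
```

```bash
cat > pins.py <<'E'
from h import *
from station import *
s=get_state();print(s['time_s'],s['ee_pos'].round(1),s['tcp_rot'].round(3),s['wrist_force'].round(1),s['grip_width'])
import sys
for n in("wrist","top","scene"):
    c=capture(n);w=cloud(c);z=w[...,2]
    m=(hue(c,0,6)|hue(c,174,180))&(z>75)&(z<104)&(w[...,1]>20)
    k,l,st,ce=cv2.connectedComponentsWithStats(m.astype(np.uint8))
    for i in range(1,k):
        if st[i,4]<15: continue
        p=w[l==i];print(n,st[i,4],"circ",cv2.minEnclosingCircle(p[:,:2].astype(np.float32)),"z",np.percentile(p[:,2],[50,90]).round(1))
    if len(sys.argv)>1 and n==sys.argv[1]: cv2.imwrite(f"pics/{sys.argv[2]}.png",c["img"])
E
python3 pins.py
```

```text
20.55 [595.6  60.7 175.6] [-3.141 -0.    -3.023] [ 0.7 -0.6 -0.7] 0.15664083567430864
wrist 612 circ ((600.1856079101562, 59.743927001953125), 15.252121925354004) z [97.3 98.2]
wrist 631 circ ((588.7860107421875, 163.36920166015625), 17.59496307373047) z [97.3 98.1]
wrist 391 circ ((576.9972534179688, 265.1280212402344), 20.086551666259766) z [97. 98.]
top 21 circ ((599.1337890625, 60.123199462890625), 10.66398811340332) z [97.5 99.7]
top 49 circ ((571.937744140625, 257.98211669921875), 11.726611137390137) z [96.5 98.9]
scene 37 circ ((596.0260009765625, 60.211448669433594), 10.909774780273438) z [97.4 99.3]
scene 44 circ ((585.2940063476562, 160.19955444335938), 10.359943389892578) z [97. 99.]
scene 43 circ ((573.228271484375, 258.5166015625), 11.983059883117676) z [97.6 99.2]
```

{"method": "drive_tool", "body": {
  "targets": [
    [0,0,0.5,0,0],
    [0,0,0.5,0,0],
    [0,0,0.4,0,0],
    [0,0,0.1,0,0],
    [0,0,0.04,0,0],
    [0,0,0.04,0,0],
    [0,0,0.04,0,0],
    [0,0,0,0,0],
    [0,0,0,0,0],
    [0,0,0,0,0]
  ]
}}

```text
time_s: 21.95
ee_pos: [596.8, 60.9, 96.0]
tcp_rot: [-3.141, 0.002, -3.024]
wrist_force: [-0.6, -0.5, 6.0]
grip_width: -0.1
gripper_force: 2.8
```

{"method": "drive_tool", "body": {
  "targets": [
    [0,0,0.04,0,0],
    [0,0,0,0,0],
    [0,0,0,0,0],
    [0,0,0,0,0],
    [0,0,-0.3,0,0],
    [-0.1,0,-0.2,0,0],
    [0.02,0.667,0,0,0],
    [0.02,0.667,0,0,0],
    [0.02,0.667,0,0,0],
    [0,0,0,0,0]
  ]
}}

```text
time_s: 23.2
ee_pos: [585.9, 162.6, 117.5]
tcp_rot: [3.141, 0.0, -3.021]
wrist_force: [0.2, 0.4, -0.3]
grip_width: -0.0
gripper_force: 0.0
```

```bash
python3 pins.py
```

```text
23.2 [585.9 162.6 117.5] [ 3.141  0.    -3.021] [ 0.2  0.4 -0.3] -0.00808536153118675
wrist 1080 circ ((597.9749145507812, 58.2418327331543), 13.502972602844238) z [96.2 97.1]
wrist 795 circ ((587.2510375976562, 160.34059143066406), 14.150500297546387) z [97.3 98.2]
wrist 1076 circ ((578.8258056640625, 264.0755615234375), 19.964786529541016) z [97.3 98.1]
top 46 circ ((593.9111938476562, 60.06526184082031), 11.044734001159668) z [96.2 98.9]
scene 43 circ ((597.5650024414062, 60.711219787597656), 10.614917755126953) z [96.2 98.2]
scene 32 circ ((588.1019897460938, 160.28785705566406), 10.086967468261719) z [97.2 99.1]
scene 45 circ ((573.9354858398438, 259.9622802734375), 10.847618103027344) z [96.8 99.9]
```

{"method": "drive_tool", "body": {
  "targets": [
    [0,-0.04,0,0,0],
    [0,0,0.2,0,0],
    [0,0,0.12,0,0],
    [0,0,0.04,0,0],
    [0,0,0.04,0,0],
    [0,0,0.04,0,0],
    [0,0,0.02,0,0],
    [0,0,0,0,0],
    [0,0,0,0,0],
    [0,0,0,0,0]
  ]
}}

```text
time_s: 24.6
ee_pos: [586.3, 158.4, 95.9]
tcp_rot: [-3.141, -0.0, -3.024]
wrist_force: [-3.6, -1.4, 5.8]
grip_width: -0.5
gripper_force: 3.2
```

{"method": "drive_tool", "body": {
  "targets": [
    [0,0,0.06,0,0],
    [0,0,0,0,0],
    [0,0,0,0,0],
    [0,0,0,0,0],
    [0,0,0,0,0],
    [0,0,0,0,0],
    [0,0,0,0,0],
    [0,0,0,0,0],
    [0,0,0,0,0],
    [0,0,0,0,0]
  ]
}}

```text
time_s: 25.85
ee_pos: [586.5, 158.5, 95.7]
tcp_rot: [-3.141, -0.001, -3.024]
wrist_force: [-8.1, -1.7, 17.7]
grip_width: -0.1
gripper_force: 9.0
```

Pins b and c are firm. Next is pin a.

{"method": "drive_tool", "body": {
  "targets": [
    [0,0,-0.3,0,0],
    [0,0,-0.26,0,0],
    [0.01,0.68,0,0,0],
    [0.01,0.68,0,0,0],
    [0.005,0.67,0,0,0],
    [0,0,0,0,0],
    [0,0,0,0,0],
    [0,0,0.3,0,0],
    [0,0,0.2,0,0],
    [0,0,0,0,0]
  ]
}}

```text
time_s: 27.1
ee_pos: [572.0, 258.1, 92.5]
tcp_rot: [-3.141, -0.003, -3.025]
wrist_force: [-0.2, 0.2, -0.4]
grip_width: 0.1
gripper_force: 0.0
```

{"method": "drive_tool", "body": {
  "targets": [
    [0,0,0.04,0,0],
    [0,0,0.04,0,0],
    [0,0,0.04,0,0],
    [0,0,0.04,0,0],
    [0,0,0,0,0],
    [0,0,0,0,0],
    [0,0,0,0,0],
    [0,0,0,0,0],
    [0,0,0,0,0],
    [0,0,0,0,0]
  ]
}}

```text
time_s: 28.35
ee_pos: [573.1, 259.2, 86.4]
tcp_rot: [3.142, -0.0, -3.024]
wrist_force: [-0.4, 0.8, 0.3]
grip_width: 0.1
gripper_force: 0.0
```

{"method": "drive_tool", "body": {
  "targets": [
    [0,0,0.04,0,0],
    [0,0,0.04,0,0],
    [0,0,0.03,0,0],
    [0,0,0,0,0],
    [0,0,0,0,0],
    [0,0,0,0,0],
    [0,0,0,0,0],
    [0,0,0,0,0],
    [0,0,0,0,0],
    [0,0,0,0,0]
  ]
}}

```text
time_s: 29.6
ee_pos: [573.3, 259.3, 83.9]
tcp_rot: [-3.141, -0.0, -3.024]
wrist_force: [-5.4, -1.8, 13.5]
grip_width: -0.3
gripper_force: 6.7
```

{"method": "drive_tool", "body": {
  "targets": [
    [0,0,-0.3,0,0],
    [0,0,-0.8,0,0],
    [0.4,0,0,0,0.6],
    [0.6,0,0,0,0.6],
    [0.6,0,0,0,0.6],
    [0.4,0,0,0,0.6],
    [0.2,0,0,0,0.6],
    [0,0,0,0,0.6],
    [0,0,0,0,0.6],
    [0,0,0,0,0.6]
  ]
}}

```text
time_s: 30.85
ee_pos: [464.7, 246.3, 136.1]
tcp_rot: [3.141, 0.001, -3.024]
wrist_force: [0.5, 0.4, 0.1]
grip_width: 51.7
gripper_force: 0.0
```

```bash
python3 pins.py wrist w2; python3 - <<'E'
import cv2;cv2.imwrite("pics/w2b.png",cv2.resize(cv2.imread("pics/w2.png"),None,fx=1.5,fy=1.5))
E
```

```text
30.85 [464.7 246.3 136.1] [ 3.141e+00  1.000e-03 -3.024e+00] [0.5 0.4 0.1] 51.65984966360336
wrist 579 circ ((577.1616821289062, 258.80908203125), 15.5055513381958) z [84.2 85. ]
wrist 392 circ ((608.0284423828125, 53.63880157470703), 25.555604934692383) z [95.9 96.9]
wrist 61 circ ((587.5586547851562, 166.24237060546875), 6.373162746429443) z [96.2 97. ]
top 47 circ ((595.296630859375, 60.060176849365234), 11.553693771362305) z [95.9 97.8]
top 48 circ ((583.0926513671875, 158.267578125), 11.548039436340332) z [95.8 98.6]
top 52 circ ((571.3135375976562, 260.2178649902344), 12.471834182739258) z [83.4 86.3]
scene 44 circ ((596.1917724609375, 59.99578857421875), 11.272340774536133) z [96.3 98.1]
scene 44 circ ((584.1997680664062, 160.21543884277344), 10.841535568237305) z [95.8 97.9]
scene 46 circ ((572.2457275390625, 257.21966552734375), 12.95974349975586) z [84.9 86.6]
```

View pics/w2b.png

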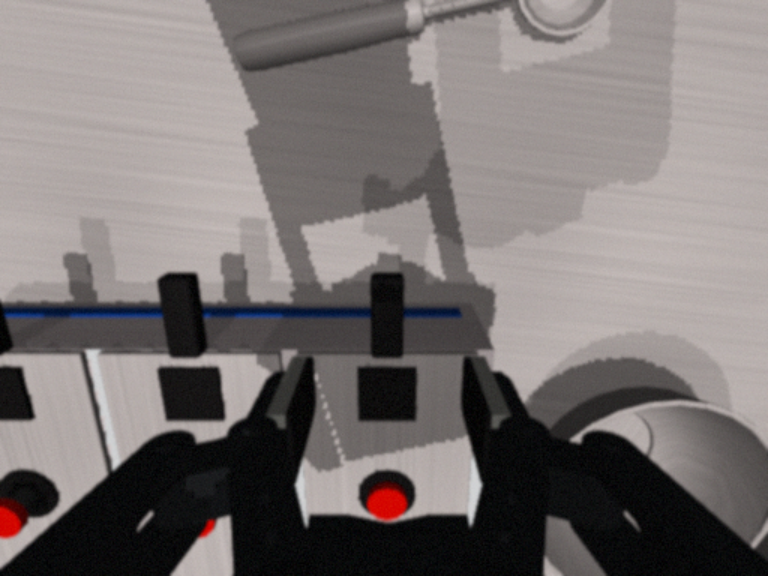

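Pin a has sunk (top at z≈84) while b and c sit at about 96. The wrist view shows tab a at (388,315), centred between the fingers and clear of the bowl on the right. I'll descend and grip.

{"method": "drive_tool", "body": {
  "targets": [
    [0,0,0.4,0,0.6],
    [0,0,0.6,0,0.6],
    [0,0,0.4,0,0.6],
    [0,0,0.2,0,0.6],
    [0,0,0,0,0.6],
    [0,0,0,0,0.3],
    [0,0,0,0,0.1],
    [0,0,0,0,0.1],
    [0,0,0,0,0.1],
    [0,0,0,0,0.1]
  ],
  "newtons": 30
}}

```text
time_s: 32.25
ee_pos: [464.9, 245.8, 57.1]
tcp_rot: [-3.141, 0.002, -3.024]
wrist_force: [-0.1, -4.0, 6.0]
grip_width: 15.3
gripper_force: 33.3
```

{"method": "drive_tool", "body": {
  "targets": [
    [0,0,0,0,0.1],
    [0,0,0,0,0.1],
    [0,0,0,0,0.1],
    [0,0,0,0,0.1],
    [0,0,0,0,0.1],
    [0,0,0,0,0.1],
    [0,0,0,0,0.1],
    [0,0,0,0,0.1],
    [0,0,0,0,0.1],
    [0,0,0,0,0.1]
  ]
}}

```text
time_s: 33.5
ee_pos: [464.9, 245.8, 57.1]
tcp_rot: [-3.141, 0.002, -3.024]
wrist_force: [-0.4, -5.1, 5.9]
grip_width: 15.4
gripper_force: 33.3
```

{"method": "drive_tool", "body": {
  "targets": [
    [-0.007,0,-0.256,0,0.1],
    [-0.019,0,-0.256,0,0.1],
    [-0.038,0,-0.25,0,0.1],
    [-0.054,0,-0.25,0,0.1],
    [-0.071,0,-0.242,0,0.1],
    [-0.087,0,-0.242,0,0.1],
    [-0.103,0,-0.232,0,0.1],
    [-0.117,0,-0.224,0,0.1],
    [0,0,0,0,0.1],
    [0,0,0,0,0.1]
  ]
}}

```text
time_s: 34.75
ee_pos: [489.9, 248.7, 152.9]
tcp_rot: [-3.141, 0.003, -3.024]
wrist_force: [4.7, -2.0, -4.5]
grip_width: 15.6
gripper_force: 32.5
```

{"method": "drive_tool", "body": {
  "targets": [
    [-0.132,0,-0.216,0,0.1],
    [-0.146,0,-0.206,0,0.1],
    [-0.16,0,-0.195,0,0.1],
    [-0.172,0,-0.185,0,0.1],
    [0,0,0,0,0.1],
    [0,0,0,0,0.1],
    [0,0,0,0,0.1],
    [0,0,0,0,0.1],
    [0,0,0,0,0.1],
    [0,0,0,0,0.1]
  ]
}}

```text
time_s: 36.0
ee_pos: [519.6, 252.1, 193.3]
tcp_rot: [-3.14, 0.001, -3.024]
wrist_force: [4.6, -3.6, -5.9]
grip_width: 15.1
gripper_force: 33.3
```

```bash
python3 - <<'E'
from h import *
from station import *
s=get_state();print(s['time_s'],s['ee_pos'].round(1),s['wrist_force'].round(1),s['gripper_force'],s['grip_width'])
D=np.array([584.,159.2]);u=np.array([.993,.118]);v=np.array([-.118,.993])
t=s['ee_pos'][:2]-D;print("tcp own",t@u,t@v)
for n in("scene","top"):
    c=capture(n);w=cloud(c);e=w[...,:2]-D
    for y in(100,0,-100):
        m=(abs(e@v-y)<40)&(abs(e@u)<80)&(w[...,2]>60)&(w[...,2]<215);
        x=(e@u)[m];z=w[...,2][m]; f=lambda a:np.median(z[abs(x-a)<6]).round(1) if (abs(x-a)<6).any() else None
        print(n,y,m.sum(),[f(a) for a in(-60,-30,0,30,60,75)])
    if n=="scene":cv2.imwrite("pics/s10.png",cv2.resize(c["img"][90:315,100:400],None,fx=2.6,fy=2.6))
E
```

```text
36.0 [519.6 252.1 193.3] [ 4.6 -3.6 -5.9] 33.321733474731445 15.088107203791752
tcp own -52.96754643903257 99.88906659523275
scene 100 1983 [np.float64(72.1), np.float64(188.7), np.float64(159.7), np.float64(133.0), np.float64(102.8), np.float64(88.8)]
scene 0 1384 [np.float64(76.9), np.float64(75.4), np.float64(76.8), np.float64(75.6), np.float64(75.8), np.float64(75.3)]
scene -100 1356 [np.float64(76.9), np.float64(75.6), np.float64(77.2), np.float64(75.9), np.float64(75.5), np.float64(76.0)]
top 100 554 [np.float64(71.5), np.float64(70.0), np.float64(156.5), np.float64(133.3), np.float64(101.4), np.float64(86.8)]
top 0 1369 [np.float64(76.3), np.float64(75.6), np.float64(76.3), np.float64(75.4), np.float64(75.3), np.float64(75.4)]
top -100 1353 [np.float64(75.9), np.float64(75.8), np.float64(76.3), np.float64(75.1), np.float64(75.0), np.float64(75.4)]
```

View pics/s10.png

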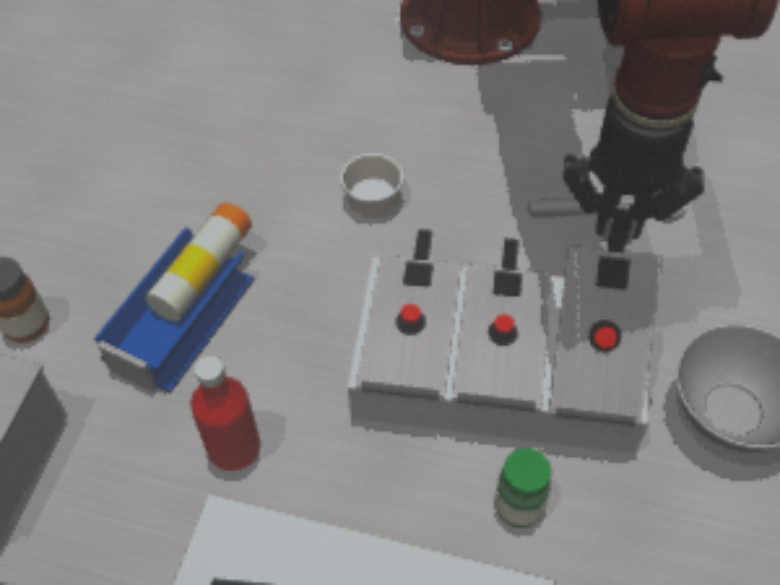

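The picture shows lid a held open by its tab at (620,225); the fitted slope is about 44°. Lids b and c are flat at z≈75, the canister is lying in the cradle, and the bystanders are in place. I'll hand it in.

```bash
python3 -c "
from station import *
print(hand_in())"
```

```text
the job is handed in; nothing more can be done
None
```

The job is handed in: the canister lies released in the cradle, pin a (left bay) was the loose one and is pushed fully down, and its lid is held open at about 44° with the other two lids shut.

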